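Open the gas gate of the amino acid analyser

ROBOT

A 6-joint arm with a two-finger parallel gripper is mounted at the origin on the work surface. World frame = base frame: x ahead of the robot, y to its left, z up, the work surface at z = 0. Lengths are in mm, angles in rad, forces in N, time in s.
With the tool pointing down it reaches from about 350 to 975 mm from the base axis. Payload 7.1 kg.
Tool frame: the origin (TCP) lies at the very end of the fingers, on their centre line; the grasp point (between the pads) lies 19 mm behind it; y points along the fingers, z is the direction in which the jaws open and shut, and the axes are right-handed (so a half turn about y gives the same grasp; the last joint's range is limited). The gripper opens to 88 mm and grips with 3 to 60 N. Pads are 20 mm wide; open, the fingers measure 115 mm over their backs; the gripper's body (75 mm by 178 mm) begins 61 mm behind the grasp point.
Start: joints at [1.137, 0.423, 1.63, -0, 1.089, -0.019], TCP at [251.847, 571.995, 222.675] pointing down, gripper open.
Joint ranges: [-3, 3], [-0.9, 2.11], [0.09, 2.58], [-1.31, 4.45], [0.11, 2.69], [-2.54, 2.54]. Speed limits (rad/s): [2.39, 2.39, 3.01, 3.14, 3.14, 3.14].

INTERFACE

Orientations are given as a rotation vector (axis times angle).
In Python, from cell import ctrl, camera, camera_params, finder gives the robot as it stands. The module is installed in compiled form; this text tells all that it offers.
- The arm moves only by the tool servo_tool, never from a script. Its argument "steps" is a list of rows, each an object with "dp": the shift along the tool's x, y, z in m, a list of three; "angular": the turn, a rotation vector about the tool's x, y, z in rad, a list of three. In form: [{"dp": [tx, ty, tz], "angular": [wx, wy, wz]}, ...]. A call has 1 to 12 rows; each row is the pose to reach, as a shift and turn from the pose measured when the call began, along the tool's axes at that moment; what a row does not reach only later rows make up. A row lasts 1/8 s, in which the tool goes at most 62.5 mm and 10.7 degrees, less where a joint would pass 70% of its speed; a pose out of reach is approached as far as the arm can. A call with a gripper value outside its range is refused whole. "jaw" is the finger opening in m, from 0 to 0.0878, set as the call begins (left out, the last holds). The fingers move at their own pace and stop on an object; the grip force is fixed at half the most. Time passes only in rows, so rows that repeat a pose let the fingers close. It gives the time, the measured TCP pose, the force and the opening at its end, in the units of the state.
- ctrl.get_obs(): the state, without advancing time (a new reading comes with each control period).
- camera(name): name is "scene" or "top" or "wrist"; returns the picture (384x512x3 uint8, red, green, blue); there is no depth.
- camera_params(name): a dict with "fx", "fy", "cx", "cy" (pixels), "D" ([k1, k2, p1, p2, k3] as OpenCV has them; the pictures are not rectified), "position" and "orientation" of the camera in the world. Camera axes: x right, y down, z forward; pixel columns grow to the right and rows downward; lengths in mm; the calibration is good to about 2 mm. A picture is of the moment at which its call begins: read the wrist's pose just before it. camera_params takes no time and is no camera call; for the wrist camera it gives the pose at the moment of the call.
- ctrl.job_done(): hands the job in, once; it reports no verdict.
Trained networks look in the newest picture that a camera, given by its name, has taken for a name from the list of things; names that differ only in an ending like _2 or _b are one class to them, and where a whole thing is asked for, a point or a joint stands for the part that bears it (a point fixed in the world has none). Each returns a list of dicts, best first, with "p" (0 to 1); they miss things now and then, are a little off and sometimes report something else, mostly with a low value. They report only what shows in the picture. A call takes as long as a camera call. They do not tell look-alikes from the thing itself.
- finder.cut_out(camera, target): "pixels" (384x512 bool, what is visible of it) and "pixel" ([column, row] in pixels, amid what is visible of it).
The state is a dict: "time": time; "q": joint angles; "joint_vel": joint speeds; "joint_torque": joint torques, N m; "eef_pos": TCP position; "tool_rot": TCP orientation; "contact_force": force on the tool from outside, world axes, zero at the start; "moment": the same for the moment, N m; "width": finger opening in mm.
Only numpy, scipy, OpenCV 4.12 (cv2) and the standard library are available. Lean on these libraries where they do the work, as an engineer would, in place of code of your own. Each camera call takes 0.05 s, during which the arm holds its last target.

TASK

Turn on the eluent gas at the black-topped gate console: with a fingertip, push the white-capped pin along its slot away from the red mark, round the corner, and fully home to the end at the green mark. Push it gently from the side, do not pinch or lift it, and do not disturb the bottles and other things standing around; finish with the hand clear.

Things in the scene. Friction and masses are not known exactly. Their poses are not given: they have to be found in the camera images.
- console: fixed gas gate console, 170 mm (its x) by 250 mm (its y): white body, flat black cover with its top 40 mm above the bench, blue rim (2 mm higher) just outside x = -80..80, y = -80..160 mm. Origin on the bench under the middle of the L-shaped slot, z up. Slot 16 mm wide: first leg along +x on the line y = -35 mm, second along +y on the line x = +35 mm
- gate_corner (a point): where the slot's two legs' centre lines cross (console x = +35, y = -35 mm), at the cover's top. The pin's axis can stand from console x = -37 (red mark) to +37 mm in the first leg; it can enter the second leg only at x = 33 to 37 mm
- gate_end (a point): the pin's axis when it touches the end of the second leg, by the green mark (console x = +35, y = +37 mm), at the cover's top
- cap_mid (a point): middle of the gate pin's white cap, on its axis, 62 mm above the bench. The cap is an upright cylinder 28 mm across, from 46 to 78 mm above the bench (6 to 38 mm above the cover). A 12 mm pin under it runs through the slot to a captive flange with 2 mm of play, so it can only slide along the slot. It starts in the first leg, nearer the red mark than the corner
- slide: the whole gate pin (cap, pin, flange; about 0.2 kg; slides with under 2 N and stays where left). Origin on its axis, 26 mm above the bench, 36 mm below cap_mid; z up
- eluent_c: bystander: eluent bottle of clear glass, 86 mm across, 178 mm tall, black cap with white plug; origin at the centre of its underside
- eluent_d: bystander: eluent bottle of amber glass, otherwise like eluent_c; origin at the centre of its underside
- vial_a: bystander: small jar with blue cap, 30 mm across, 55 mm tall, standing on the console's cover beyond the slot (console y about +0.12); origin at the centre of its underside
- vial_b: bystander: the same with a red cap, beside vial_a; origin at the centre of its underside
- beaker: bystander: clear beaker, 70 mm across, 90 mm tall; origin at the centre of its underside
- tip_box: bystander: pipette-tip box, grey with blue lid, 122 x 87 x 71 mm; origin at the centre of its underside
- spanner: bystander: spanner 150 mm long lying on the bench; origin at its underside
Things that resemble listed ones, but are neither listed nor needed, are in the scene too. Of the things that look like the slide, the smallest one is meant.

How it is judged (in metres and radians):
On the way, in this order (a step that is already met when the one before it is completed fails the run):
1. the pin has been pushed along the first leg to the corner (x of cap_mid in the frame of console above 0.031 m and y of cap_mid in the frame of console below -0.022 m), for 0.04 s.
2. the pin has been pushed along the second leg to its end (x of cap_mid in the frame of console above 0.029 m and y of cap_mid in the frame of console above 0.031 m), for 0.2 s.
At the end, for the whole second after the job is handed in: The white-capped pin stands upright and at rest in the second leg of the slot, within 6 mm of its end at the green mark, upright within 0.12 rad and lifted by less than 4 mm, and every bystander is within 20 mm of where it stood (all of step 2 and x of cap_mid in the frame of console below 0.041 m and z of slide in the frame of console below 0.03 m and angle between slide's own z axis and vertical below 0.12 rad and linear speed of slide below 0.01 m/s and distance of each of eluent_c, eluent_d, vial_a, vial_b, beaker, tip_box, spanner from where it was at the start of the episode below 0.02 m); the robot touches nothing.
It fails at once if the pin is lifted (more than 6 mm) out of its seat (z of slide in the frame of console above 0.032 m).
It fails at once if the pin is pinched or pushed roughly (the fingers press on it with more than 35 N in all) (contact force between the fingers and slide above 35 N).
It fails at once if a bystander is moved by more than 20 mm or tipped (distance of any of eluent_c, eluent_d, vial_a, vial_b, beaker, tip_box, spanner from where it was at the start of the episode above 0.02 m or angle between any of eluent_c, eluent_d, vial_a, vial_b, beaker, tip_box, spanner's own z axis and vertical above 0.4 rad).
It also fails if it takes over 42 s, if anything falls off the work surface, if the arm or the gripper's body presses on something with over 40 N, if the wrist force passes 120 N, or if a joint passes its speed limit or range.

## Working session

There is one attempt and no reset: what is moved stays moved. The work goes in short steps, Python scripts to look and compute and a tool call to move; the robot and the scene stay as the last step left them, time stands still between calls to the robot, and variables do not carry over. Pictures are saved under pics/ and viewed, and the job is handed in when it is done.

Besides the shell and the picture viewer there is one more tool, called after "Request:" as name(argument=value, ...) on one line, values as JSON. servo_tool: Moves the arm, as the interface text tells. Its arguments: {"type":"object","properties":{"steps":{"type":"array"},"jaw":{"type":"number"}},"required":["steps"]}

```bash
mkdir -p pics; cat > look.py <<'E'
import cv2, sys
from cell import ctrl, camera, camera_params, finder
def snap(name, fn):
    im=camera(name); cv2.imwrite('pics/'+fn, cv2.cvtColor(im,cv2.COLOR_RGB2BGR)); return im
E
python3 - <<'E'
from look import *
import numpy as np
np.set_printoptions(precision=4,suppress=True)
for c in ['scene','top','wrist']:
    snap(c,c+'0.png'); print(c,camera_params(c))
    for t in ['console','cap_mid','slide']:
        r=finder.cut_out(c,t)
        for d in r: print(c,t,d['p'],d['pixel'],d['pixels'].sum())
print(ctrl.get_obs())
E
```

```text
scene {'fx': 419.0357743875152, 'fy': 419.0357743875152, 'cx': 251.01139732182054, 'cy': 185.77465082582404, 'D': array([-0.1348,  0.    ,  0.    ,  0.    ,  0.    ]), 'position': array([1330.6739,  132.8789,  834.3363]), 'orientation': array([-1.5921, -1.9042,  0.8285])}
scene console 0.66 [236.4, 212.1] 4508
scene console 0.19 [96.5, 203.3] 836
scene cap_mid 0.73 [156.8, 207.1] 497
scene cap_mid 0.56 [138.6, 233.6] 562
scene cap_mid 0.47 [210.1, 196.1] 187
scene slide 0.8 [139.4, 231.6] 582
scene slide 0.75 [208.3, 198.2] 190
scene slide 0.61 [155.8, 202.7] 514
top {'fx': 370.4191961952317, 'fy': 370.4191961952317, 'cx': 253.4807170742465, 'cy': 193.3976124397828, 'D': array([-0.065,  0.   ,  0.   ,  0.   ,  0.   ]), 'position': array([ 401.7314,   -4.424 , 1180.4761]), 'orientation': array([-2.1552,  2.2148, -0.0887])}
top console 0.61 [260.7, 174.3] 4117
top cap_mid 0.74 [332.2, 134.4] 322
top cap_mid 0.68 [329.2, 167.2] 333
top cap_mid 0.5 [259.4, 171.2] 4335
top slide 0.7 [330.0, 162.7] 333
top slide 0.7 [332.5, 128.2] 322
top slide 0.6 [287.0, 163.6] 96
wrist {'fx': 280.0708046753101, 'fy': 280.0708046753101, 'cx': 256.8542061238809, 'cy': 188.36433831583534, 'D': array([-0.0706,  0.    ,  0.    ,  0.    ,  0.    ]), 'position': array([187.6369, 599.5311, 385.6476]), 'orientation': array([2.4414, 1.5929, 0.2105])}
{'time': 0.6, 'q': array([ 1.137 ,  0.4231,  1.6299,  0.    ,  1.0886, -0.019 ]), 'joint_vel': array([ 0.0003, -0.0009, -0.0005, -0.0005, -0.0009, -0.0005]), 'joint_torque': array([ -0.0016, -54.4294, -27.3931,   0.0644,   0.0171,  -0.0001]), 'eef_pos': array([251.8733, 571.9954, 222.6964]), 'tool_rot': array([-1.5461,  0.3254, -0.3254]), 'contact_force': array([-0.063 ,  0.666 , -0.0293]), 'moment': array([ 0.0367, -0.0111,  0.027 ]), 'width': 87.94936947227531}
```

View pics/scene0.png

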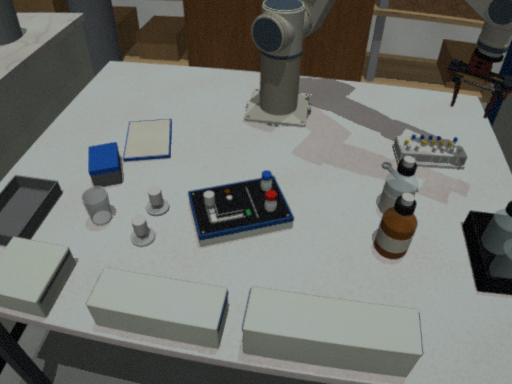

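View pics/top0.png

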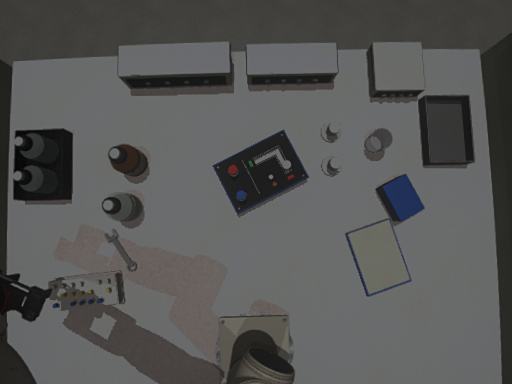

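```bash
python3 -c "
import cv2
a=cv2.imread('pics/top0.png')[100:260,190:360]; cv2.imwrite('pics/topc.png',cv2.resize(a,None,fx=3.7,fy=3.7,interpolation=2))
a=cv2.imread('pics/scene0.png')[130:280,100:320]; cv2.imwrite('pics/scenec.png',cv2.resize(a,None,fx=3.6,fy=3.6,interpolation=2))"
```

```text
(no output)
```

View pics/topc.png

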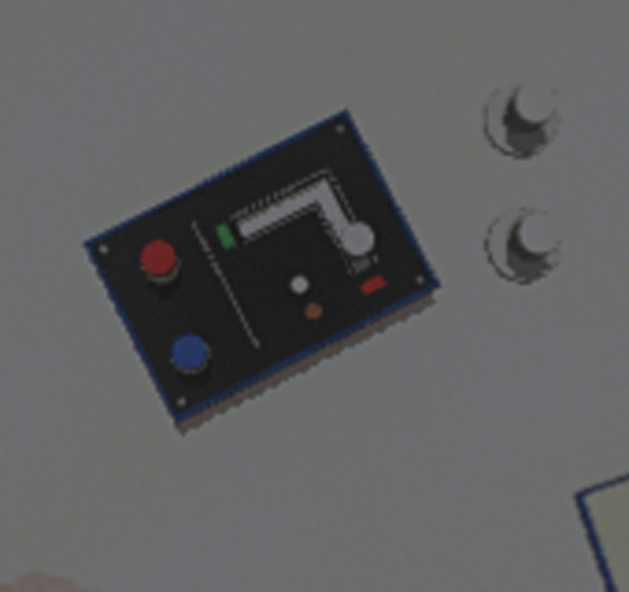

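View pics/scenec.png

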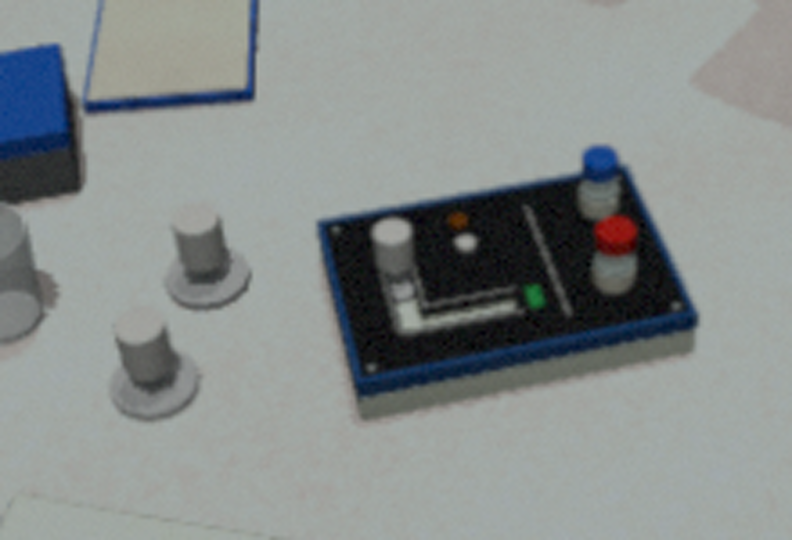

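Candidates for the pin are:
- The capped pin in the slot, at top (287,164) and scene (209,200).
- Two larger loose knobs with round base plates, at top (333,131) and (333,163), which are scene (157,205) and (139,233).
- A small flat grey dot on the cover at top (271,177), which is not a cap.

I choose the one in the slot. It is the smallest and stands on the black-topped console by the red mark. The close crops confirm this. Next I fit the console pose roughly.

```bash
cat > geo.py <<'E'
import numpy as np, cv2
from scipy.spatial.transform import Rotation as R
from scipy.optimize import least_squares
np.set_printoptions(precision=3,suppress=True)
def K(c): return np.array([[c['fx'],0,c['cx']],[0,c['fy'],c['cy']],[0,0,1]])
def proj(c,P):
    Rw=R.from_rotvec(c['orientation']).as_matrix()
    P=np.atleast_2d(P).astype(float); rv=cv2.Rodrigues(Rw.T)[0]
    return cv2.projectPoints(P,rv,-Rw.T@np.asarray(c['position']),K(c),np.asarray(c['D'],float))[0].reshape(-1,2)
def ray(c,uv):
    u=cv2.undistortPoints(np.array([[uv]],float),K(c),np.asarray(c['D'],float)).reshape(2)
    d=R.from_rotvec(c['orientation']).as_matrix()@np.array([u[0],u[1],1]); return np.asarray(c['position']),d/np.linalg.norm(d)
def onz(c,uv,z):
    o,d=ray(c,uv); return o+d*(z-o[2])/d[2]
def w2(p,L):  # console->world, p=(x,y,yaw,dz)
    L=np.atleast_2d(L).astype(float); c,s=np.cos(p[2]),np.sin(p[2])
    return np.c_[p[0]+c*L[:,0]-s*L[:,1],p[1]+s*L[:,0]+c*L[:,1],L[:,2]]
def inv(p,W):
    W=np.atleast_2d(W).astype(float); c,s=np.cos(p[2]),np.sin(p[2]); d=W[:,:2]-np.array(p[:2])
    return np.c_[c*d[:,0]+s*d[:,1],-s*d[:,0]+c*d[:,1],W[:,2]]
E
python3 - <<'E'
from geo import *
from cell import camera_params,ctrl
L=np.array([[85,-85,42],[85,165,42],[-85,165,42],[-85,-85,42]])
obs={'top':[(283.8,130.3),(213.2,165.7),(238.6,213),(308.4,177.8)],'scene':[(200.6,236.9),(292.8,218.3),(273.6,177.2),(189.4,191.7)]}
cs={k:camera_params(k) for k in obs}
f=lambda p,ks: np.concatenate([(proj(cs[k],w2(p,L))-np.array(obs[k])).ravel() for k in ks])
for ks in (['top'],['scene'],['top','scene']):
    r=least_squares(f,[450,0,.45],args=(ks,)); print(ks,r.x,r.fun)
p=r.x
for k,uv in (('top',(287,164)),('scene',(209.5,198))):
    for z in (62,78): print(k,z,inv(p,onz(cs[k],uv,z)))
# triangulate cap
o1,d1=ray(cs['top'],(287,163.9)); o2,d2=ray(cs['scene'],(209,198))
A=np.c_[d1,-d2]; t=np.linalg.lstsq(A,o2-o1,rcond=None)[0]; print(o1+d1*t[0],o2+d2*t[1])
o=ctrl.get_obs(); M=R.from_rotvec(o['tool_rot']).as_matrix(); print(M)
w=camera_params('wrist'); print(M.T@(w['position']-o['eef_pos']), M.T@R.from_rotvec(w['orientation']).as_matrix())
E
```

```text
['top'] [572.969 -73.236   0.446] [ 0.395 -0.826 -0.442 -0.25  -1.042  1.316  1.109 -0.308]
['scene'] [579.94  -66.027   0.444] [-1.565  0.567  1.963 -0.213  1.074 -1.211 -1.385 -0.078]
['top', 'scene'] [575.691 -69.372   0.445] [-0.859 -1.645 -1.702 -1.098 -2.333  0.455 -0.17  -1.139 -2.385 -0.9
  0.851 -1.615  0.074 -2.343 -2.139 -1.247]
top 62 [[-21.862 -41.433  62.   ]]
top 78 [[-23.394 -38.93   78.   ]]
scene 62 [[-19.367 -34.252  62.   ]]
scene 78 [[ -3.047 -36.5    78.   ]]
[ 574.05  -116.145   62.467] [ 572.894 -110.026   61.677]
[[ 0.915  0.     0.403]
 [-0.403  0.     0.915]
 [-0.    -1.     0.   ]]
[ -69.887 -163.028   -0.66 ] [[-0.     0.966  0.259]
 [-0.001 -0.259  0.966]
 [ 1.     0.     0.001]]
```

```bash
cat > plan.py <<'E'
from geo import *
from cell import ctrl
def rel(p,L,yawoff=-np.pi/2):
    o=ctrl.get_obs(); M=R.from_rotvec(o['tool_rot']).as_matrix()
    T=w2(p,L)[0]; yaw=p[2]+yawoff
    x=np.array([np.cos(yaw),np.sin(yaw),0]); y=np.array([0,0,-1.]); z=np.cross(x,y)
    G=np.c_[x,y,z]
    print('t',o['time'],'dp(m)',(M.T@(T-o['eef_pos'])/1000).round(4),'ang',R.from_matrix(M.T@G).as_rotvec().round(4),'F',o['contact_force'],'tcp_console',inv(p,o['eef_pos'])[0])
E
python3 -c "
from plan import *
rel([575.7,-69.4,.445],[-110,40,222])"
```

```text
t 0.6 dp(m) [ 0.453  0.001 -0.514] ang [-0.     0.711 -0.   ] F [-0.063  0.666 -0.029] tcp_console [-16.196 718.324 222.696]
```

Request:
servo_tool(steps=[{"dp": [0.02, 0, -0.02], "angular": [0, 0.03, 0]}, {"dp": [0.05, 0, -0.055], "angular": [0, 0.1, 0]}, {"dp": [0.085, 0, -0.095], "angular": [0, 0.17, 0]}, {"dp": [0.125, 0, -0.14], "angular": [0, 0.25, 0]}, {"dp": [0.165, 0, -0.185], "angular": [0, 0.33, 0]}, {"dp": [0.205, 0, -0.23], "angular": [0, 0.41, 0]}, {"dp": [0.245, 0, -0.275], "angular": [0, 0.49, 0]}, {"dp": [0.285, 0, -0.32], "angular": [0, 0.57, 0]}, {"dp": [0.325, 0, -0.365], "angular": [0, 0.65, 0]}, {"dp": [0.365, 0, -0.41], "angular": [0, 0.711, 0]}, {"dp": [0.405, 0, -0.455], "angular": [0, 0.711, 0]}, {"dp": [0.43, 0, -0.485], "angular": [0, 0.711, 0]}], jaw=0)

```text
time: 2.1
eef_pos: [450.7, -47.7, 223.0]
tool_rot: [-1.386, 0.876, -0.878]
contact_force: [-0.7, 0.0, -0.1]
width: 0.5
```

```bash
python3 -c "
from plan import *
rel([575.7,-69.4,.445],[-110,40,222])"
```

```text
t 2.1 dp(m) [ 0.033  0.001 -0.006] ang [-0.001 -0.002  0.001] F [-0.722  0.001 -0.109] tcp_console [-103.524   73.424  223.049]
```

Close enough for a look, so I take a picture from here.

Request:
servo_tool(steps=[{"dp": [0.033, 0, -0.006], "angular": [0, 0, 0]}, {"dp": [0.033, 0, -0.006], "angular": [0, 0, 0]}, {"dp": [0.033, 0, -0.006], "angular": [0, 0, 0]}])

```text
time: 2.48
eef_pos: [459.0, -79.7, 223.0]
tool_rot: [-1.386, 0.877, -0.878]
contact_force: [-0.1, 0.3, 1.0]
width: 0.5
```

```bash
python3 - <<'E'
from look import *
from geo import *
import json
c=camera_params('wrist'); a=snap('wrist','w1.png')
json.dump({k:np.asarray(v).tolist() for k,v in c.items()},open('w1.json','w'))
for t in ['cap_mid','slide','vial_a','console']:
    for d in finder.cut_out('wrist',t): print(t,d['p'],d['pixel'],d['pixels'].sum())
print(ctrl.get_obs()['eef_pos'])
p=[575.7,-69.4,.445]
print(proj(c,w2(p,[[85,-85,42],[85,165,42],[-85,165,42],[-85,-85,42]])))
E
```

```text
cap_mid 0.83 [327.6, 227.7] 596
cap_mid 0.4 [254.7, 305.4] 53
cap_mid 0.33 [389.5, 111.4] 1097
slide 0.79 [327.4, 233.0] 559
vial_a 0.7 [320.8, 95.9] 855
vial_a 0.65 [392.2, 112.2] 1077
vial_a 0.29 [345.6, 158.0] 22052
console 0.68 [344.2, 159.0] 21973
[459.222 -79.207 223.131]
[[395.982 259.459]
 [420.842  68.483]
 [277.855  65.55 ]
 [274.857 261.068]]
```

View pics/w1.png

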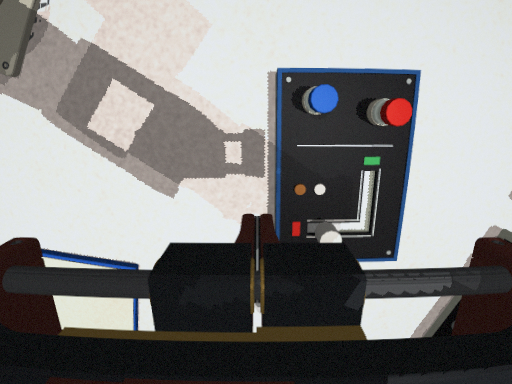

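The wrist picture shows the console upright in view:
- The rim corners are near (277,68), (420,71), (397,260) and (275,260).
- The white cap is at (329,234), with the red mark at (296,229) and the green mark at (372,160).
- The vials are at the top.

I take a second wrist view.

Request:
servo_tool(steps=[{"dp": [-0.035, 0, 0.035], "angular": [0, 0, 0]}, {"dp": [-0.07, 0, 0.07], "angular": [0, 0, 0]}, {"dp": [-0.07, 0, 0.07], "angular": [0, 0, 0]}, {"dp": [-0.07, 0, 0.07], "angular": [0, 0, 0]}])

```text
time: 3.22
eef_pos: [491.9, 14.4, 223.0]
tool_rot: [-1.388, 0.874, -0.875]
contact_force: [0.0, -0.4, -0.2]
width: 0.7
```

```bash
python3 - <<'E'
from look import *
from geo import *
import json
c=camera_params('wrist'); a=snap('wrist','w2.png')
json.dump({k:np.asarray(v).tolist() for k,v in c.items()},open('w2.json','w'))
for t in ['cap_mid','slide']:
    for d in finder.cut_out('wrist',t):
        print(t,d['p'],d['pixel'],d['pixels'].sum())
        if d['p']>.6: np.save('m_'+t,d['pixels'])
print(ctrl.get_obs()['eef_pos'])
for n in ('w1','w2'):
    b=cv2.imread(f'pics/{n}.png')
    x0,y0=(260,55) if n=='w1' else (150,110)
    cv2.imwrite(f'pics/{n}c.png',cv2.resize(b[y0:y0+215,x0:x0+200],None,fx=2.75,fy=2.75,interpolation=2))
E
```

```text
slide 0.39 [290.5, 186.2] 13129
[491.914  13.391 223.113]
```

View pics/w2.png

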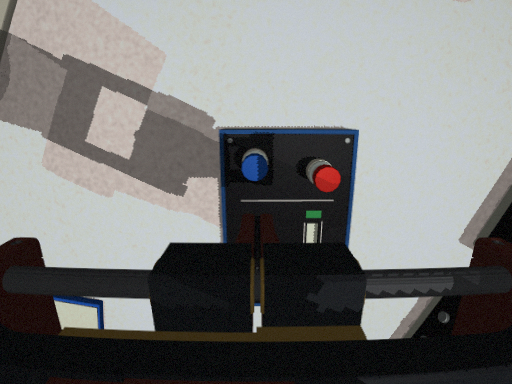

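View pics/w1c.png

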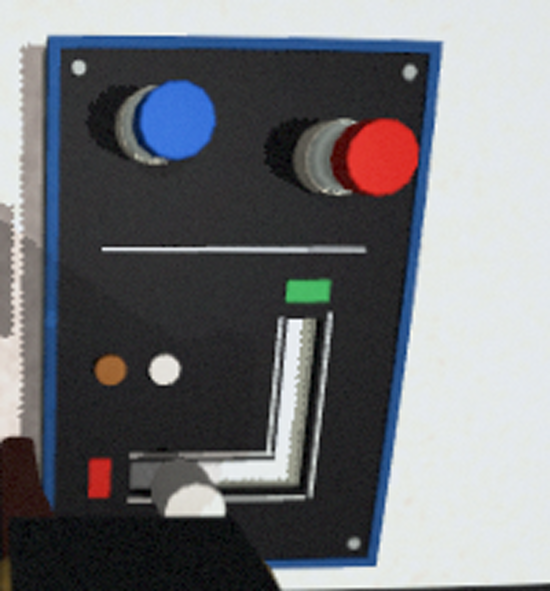

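That moved the wrong way: the hand hides the pin, and the picture shows only the vials and the green mark. I look again from the other side.

Request:
servo_tool(steps=[{"dp": [0.04, 0, -0.02], "angular": [0, 0, 0]}, {"dp": [0.09, 0, -0.045], "angular": [0, 0, 0]}, {"dp": [0.14, 0, -0.07], "angular": [0, 0, 0]}, {"dp": [0.17, 0, -0.07], "angular": [0, 0, 0]}, {"dp": [0.17, 0, -0.07], "angular": [0, 0, 0]}, {"dp": [0.17, 0, -0.07], "angular": [0, 0, 0]}, {"dp": [0.17, 0, -0.07], "angular": [0, 0, 0]}])

```text
time: 4.25
eef_pos: [501.1, -169.3, 223.1]
tool_rot: [-1.387, 0.876, -0.876]
contact_force: [-0.3, 0.4, 0.4]
width: 0.2
```

```bash
python3 - <<'E'
from look import *
from geo import *
import json
c=camera_params('wrist'); a=snap('wrist','w3.png')
json.dump({k:np.asarray(v).tolist() for k,v in c.items()},open('w3.json','w'))
for t in ['cap_mid','slide']:
    for d in finder.cut_out('wrist',t):
        print(t,d['p'],d['pixel'],d['pixels'].sum())
print(ctrl.get_obs()['eef_pos'])
p=[575.7,-69.4,.445]
q=proj(c,w2(p,[[85,-85,42],[85,165,42],[-85,165,42],[-85,-85,42]])); print(q)
x0,y0=np.maximum(q.min(0)-20,0).astype(int); print(x0,y0)
b=cv2.imread('pics/w3.png'); cv2.imwrite('pics/w3c.png',cv2.resize(b[y0:y0+215,x0:x0+200],None,fx=2.75,fy=2.75,interpolation=2))
E
```

```text
cap_mid 0.71 [332.8, 153.4] 738
cap_mid 0.55 [284.4, 232.3] 256
slide 0.9 [332.3, 157.9] 682
slide 0.51 [282.2, 233.1] 301
[ 501.555 -169.378  223.265]
[[406.443 191.599]
 [428.853 -20.915]
 [279.654 -27.914]
 [276.492 191.728]]
256 0
```

View pics/w3.png

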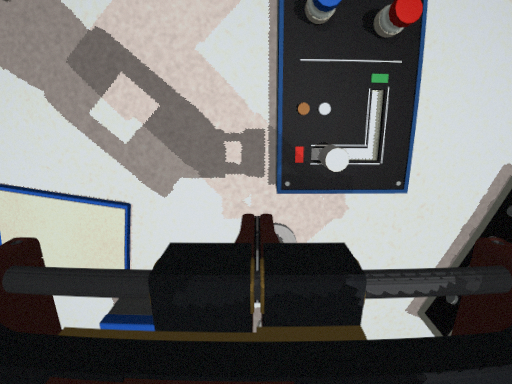

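View pics/w3c.png

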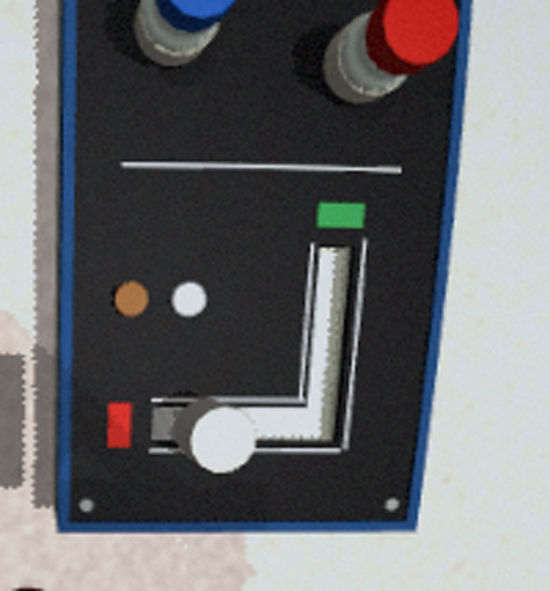

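```bash
python3 - <<'E'
from geo import *
import json
C={k:json.load(open(k+'.json')) for k in('w1','w2','w3')}
cs=[(85,-85,42),(85,165,42),(-85,165,42),(-85,-85,42)]
O=[('w1',cs[2],(277.5,68.5)),('w1',cs[1],(420.7,69.9)),('w1',cs[0],(396.7,260.5)),('w3',cs[0],(406.9,192.4)),('w3',cs[3],(277.1,192.7)),('w2',cs[2],(219,128.3)),('w2',cs[1],(357.8,129)),('w3',(35,-35,40),(374,154.5))]
def f(p,ks): return np.concatenate([proj(C[k],w2(p,[l]))[0]-uv for k,l,uv in O if k in ks])
for ks in (['w1'],['w3'],['w1','w2','w3']):
    r=least_squares(f,[575,-70,.445],args=(ks,)); print(ks,r.x,'\n',r.fun.reshape(-1,2))
p=r.x
fz=lambda q: np.concatenate([proj(C[k],w2(q,[(l[0],l[1],l[2]+q[3])]))[0]-uv for k,l,uv in O])
rz=least_squares(fz,[575,-70,.445,0]); print('free height offset',rz.x,rz.fun.reshape(-1,2))
print('cap at z78',inv(p,onz(C['w3'],(337.1,160),78)),onz(C['w3'],(337.1,160),78))
E
```

```text
['w1'] [577.579 -71.168   0.452] 
 [[ 0.082 -0.189]
 [-0.241  0.144]
 [ 0.172  0.065]]
['w3'] [577.662 -70.103   0.442] 
 [[ 0.249  0.478]
 [ 0.322 -0.053]
 [-0.556 -0.411]]
['w1', 'w2', 'w3'] [576.985 -70.653   0.451] 
 [[ 0.058 -0.976]
 [-0.218 -0.367]
 [-0.083 -0.294]
 [ 0.226  0.083]
 [ 0.225  0.658]
 [-0.126  1.142]
 [ 0.879  0.315]
 [-0.97  -0.493]]
free height offset [577.086 -70.635   0.451  -0.335] [[ 0.109 -0.898]
 [-0.309 -0.308]
 [-0.123 -0.403]
 [ 0.172  0.027]
 [ 0.289  0.612]
 [-0.02   1.156]
 [ 0.849  0.317]
 [-0.998 -0.512]]
cap at z78 [[-21.333 -36.358  78.   ]] [ 573.619 -112.673   78.   ]
```

The console fit is (577.1, -70.6, yaw 0.450). The free-height fit agrees with the text's heights to 0.3 mm. The cap is at console (-21.3, -36). Next I approach on the red-mark side, with the fingers closed.

```bash
echo "P=[577.1,-70.6,.450]" >> plan.py; python3 -c "
from plan import *
rel(P,[-72,-35,130]);rel(P,[-72,-35,56])"
```

```text
t 4.4 dp(m) [-0.021  0.093  0.039] ang [-0.001 -0.005  0.001] F [ 0.395 -0.314 -1.069] tcp_console [-110.989  -56.085  223.265]
t 4.4 dp(m) [-0.021  0.167  0.039] ang [-0.001 -0.005  0.001] F [ 0.395 -0.314 -1.069] tcp_console [-110.989  -56.085  223.265]
```

Request:
servo_tool(steps=[{"dp": [-0.021, 0.03, 0.035], "angular": [0, -0.005, 0]}, {"dp": [-0.021, 0.07, 0.039], "angular": [0, -0.005, 0]}, {"dp": [-0.021, 0.11, 0.039], "angular": [0, -0.005, 0]}, {"dp": [-0.021, 0.14, 0.039], "angular": [0, -0.005, 0]}, {"dp": [-0.021, 0.16, 0.039], "angular": [0, -0.005, 0]}, {"dp": [-0.021, 0.167, 0.039], "angular": [0, -0.005, 0]}, {"dp": [-0.021, 0.167, 0.039], "angular": [0, -0.005, 0]}, {"dp": [-0.021, 0.167, 0.039], "angular": [0, -0.005, 0]}])

```text
time: 5.4
eef_pos: [528.5, -133.8, 57.2]
tool_rot: [-1.388, 0.87, -0.873]
contact_force: [0.0, -0.3, -0.0]
width: 0.3
```

```bash
python3 - <<'E'
from plan import *
from look import *
rel(P,[-72,-35,56])
for n in('wrist','scene'): snap(n,n+'5.png')
b=cv2.imread('pics/scene5.png')[150:250,150:310]; w=cv2.imread('pics/wrist5.png')[60:300,150:450]
cv2.imwrite('pics/s5c.png',cv2.resize(b,None,fx=4,fy=4,interpolation=2)); cv2.imwrite('pics/w5c.png',cv2.resize(w,None,fx=2,fy=2,interpolation=2))
E
```

```text
t 5.4 dp(m) [-0.001  0.001 -0.001] ang [-0.002 -0.     0.002] F [ 0.03  -0.301 -0.022] tcp_console [-71.219 -35.733  57.183]
```

View pics/s5c.png

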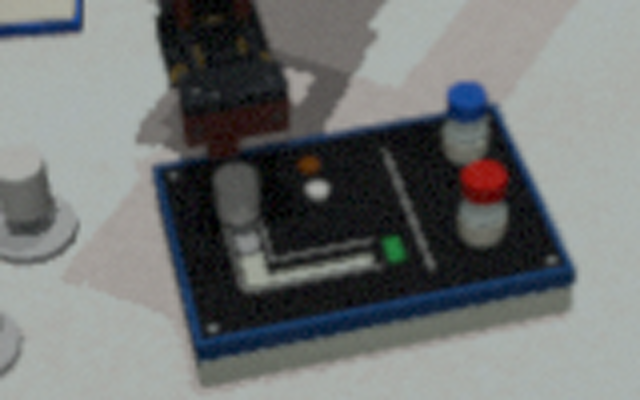

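View pics/w5c.png

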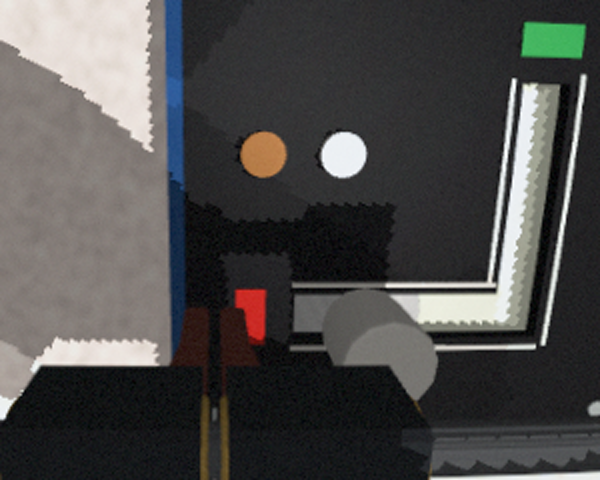

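The finger stands behind the cap (wrist crop), with a gap to it and clear of the red mark. Now the gentle push, with tool z as console +x.

Request:
servo_tool(steps=[{"dp": [-0.001, 0.001, 0.004], "angular": [0, 0, 0]}, {"dp": [-0.001, 0.001, 0.008], "angular": [0, 0, 0]}, {"dp": [-0.001, 0.001, 0.012], "angular": [0, 0, 0]}, {"dp": [-0.001, 0.001, 0.016], "angular": [0, 0, 0]}, {"dp": [-0.001, 0.001, 0.02], "angular": [0, 0, 0]}, {"dp": [-0.001, 0.001, 0.023], "angular": [0, 0, 0]}, {"dp": [-0.001, 0.001, 0.026], "angular": [0, 0, 0]}, {"dp": [-0.001, 0.001, 0.029], "angular": [0, 0, 0]}, {"dp": [-0.001, 0.001, 0.032], "angular": [0, 0, 0]}, {"dp": [-0.001, 0.001, 0.035], "angular": [0, 0, 0]}])

```text
time: 6.75
eef_pos: [559.6, -117.6, 56.2]
tool_rot: [-1.388, 0.87, -0.874]
contact_force: [-0.9, 0.7, 0.0]
width: 0.5
```

```bash
python3 - <<'E'
from plan import *
from look import *
rel(P,[8,-35,56])
for n in('wrist',): snap(n,n+'6.png')
w=cv2.imread('pics/wrist6.png')[60:300,150:450]
cv2.imwrite('pics/w6c.png',cv2.resize(w,None,fx=2,fy=2,interpolation=2))
E
```

```text
t 6.75 dp(m) [0.    0.    0.044] ang [-0.002 -0.     0.002] F [-0.889  0.656  0.025] tcp_console [-36.191 -34.744  56.231]
```

View pics/w6c.png

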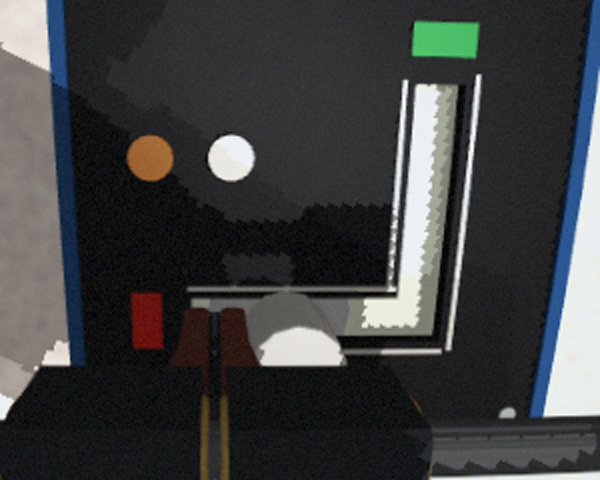

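The finger is at or against the cap and the force is near zero. I continue.

Request:
servo_tool(steps=[{"dp": [0, 0, 0.003], "angular": [0, 0, 0]}, {"dp": [0, 0, 0.006], "angular": [0, 0, 0]}, {"dp": [0, 0, 0.009], "angular": [0, 0, 0]}, {"dp": [0, 0, 0.012], "angular": [0, 0, 0]}, {"dp": [0, 0, 0.015], "angular": [0, 0, 0]}, {"dp": [0, 0, 0.018], "angular": [0, 0, 0]}, {"dp": [0, 0, 0.021], "angular": [0, 0, 0]}, {"dp": [0, 0, 0.024], "angular": [0, 0, 0]}, {"dp": [0, 0, 0.027], "angular": [0, 0, 0]}, {"dp": [0, 0, 0.03], "angular": [0, 0, 0]}, {"dp": [0, 0, 0.033], "angular": [0, 0, 0]}, {"dp": [0, 0, 0.033], "angular": [0, 0, 0]}])

```text
time: 8.3
eef_pos: [590.2, -103.1, 56.4]
tool_rot: [-1.388, 0.869, -0.874]
contact_force: [-0.0, 0.3, -0.5]
width: 0.6
```

```bash
python3 - <<'E'
from plan import *
from look import *
rel(P,[8,-35,56])
cc={n:camera_params(n) for n in('wrist','scene','top')}
for n in('wrist','scene','top'): snap(n,n+'7.png')
for x in range(16,42,4): print(x,proj(cc['scene'],w2(P,[[x,-35,62]])),proj(cc['top'],w2(P,[[x,-35,78]])),proj(cc['wrist'],w2(P,[[x+14,-35,46],[x-14,-35,46],[x,-21,46]])).ravel())
for n in ('scene','top'):
  for d in finder.cut_out(n,'slide'): 
    u,v=d['pixel']; print(n,d['p'],d['pixel'],inv(P,onz(cc[n],(u,v),62 if n=='scene' else 70)))
w=cv2.imread('pics/wrist7.png')[60:300,150:450]
cv2.imwrite('pics/w7c.png',cv2.resize(w,None,fx=2,fy=2,interpolation=2))
b=cv2.imread('pics/scene7.png')[150:250,150:310];cv2.imwrite('pics/s7c.png',cv2.resize(b,None,fx=4,fy=4,interpolation=2))
E
```

```text
t 8.3 dp(m) [0.   0.   0.01] ang [-0.003  0.     0.002] F [-0.003  0.258 -0.475] tcp_console [ -2.363 -34.921  56.422]
16 [[211.359 207.691]] [[280.153 152.549]] [305.321 222.07  263.237 222.179 284.897 202.062]
20 [[211.677 208.767]] [[279.537 151.385]] [311.301 222.046 269.264 222.17  291.033 202.053]
24 [[211.997 209.85 ]] [[278.92  150.221]] [317.27  222.019 275.289 222.159 297.161 202.043]
28 [[212.319 210.938]] [[278.304 149.059]] [323.226 221.991 281.309 222.146 303.281 202.032]
32 [[212.643 212.031]] [[277.689 147.897]] [329.168 221.96  287.323 222.13  309.39  202.02 ]
36 [[212.969 213.131]] [[277.073 146.735]] [335.095 221.926 293.331 222.112 315.487 202.008]
40 [[213.296 214.236]] [[276.458 145.575]] [341.005 221.891 299.33  222.093 321.572 201.994]
scene 0.95 [139.0, 230.1] [[  44.603 -223.079   62.   ]]
scene 0.8 [156.5, 203.3] [[ -37.491 -170.47    62.   ]]
scene 0.51 [215.4, 214.5] [[ 42.308 -30.047  62.   ]]
top 0.73 [333.8, 128.4] [[   8.187 -217.732   70.   ]]
top 0.61 [335.8, 167.2] [[-100.167 -165.854   70.   ]]
```

View pics/w7c.png

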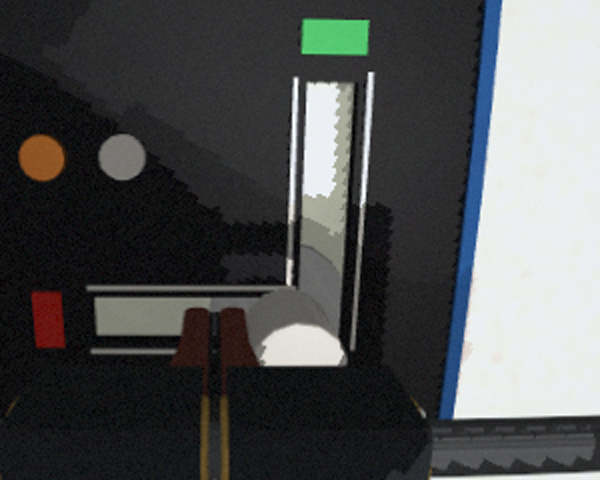

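View pics/s7c.png

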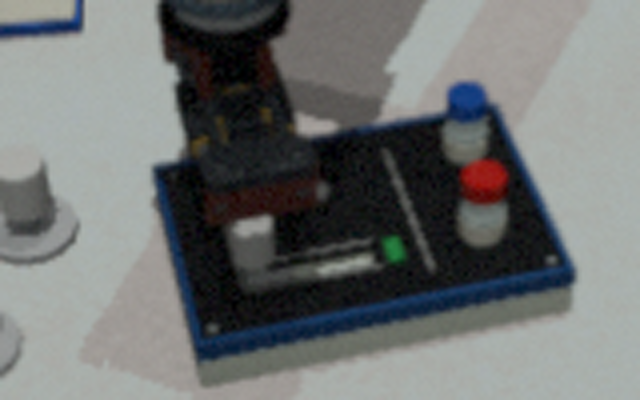

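The cap is pushed to about x = 22–25, with the finger right behind it (wrist crop cap at (300,320)). I creep on to the corner, watching the force.

Request:
servo_tool(steps=[{"dp": [0, 0, 0.002], "angular": [0, 0, 0]}, {"dp": [0, 0, 0.004], "angular": [0, 0, 0]}, {"dp": [0, 0, 0.006], "angular": [0, 0, 0]}, {"dp": [0, 0, 0.008], "angular": [0, 0, 0]}, {"dp": [0, 0, 0.008], "angular": [0, 0, 0]}])

```text
time: 9.18
eef_pos: [597.3, -99.6, 56.5]
tool_rot: [-1.388, 0.869, -0.874]
contact_force: [-0.3, 0.5, -0.5]
width: 0.3
```

```bash
cat > chk.py <<'E'
from plan import *
from look import *
import sys
def run(tag,gx,gy):
    rel(P,[gx,gy,56])
    c=camera_params('wrist'); snap('wrist',tag+'.png')
    b=cv2.imread(f'pics/{tag}.png')
    x0,y0=200,140
    s=4; w=cv2.resize(b[y0:y0+140,x0:x0+200],None,fx=s,fy=s,interpolation=2)
    th=np.linspace(0,2*np.pi,60)
    for (cx,cy),col in (((gx,gy),(0,255,255)),):
        for z in (46,78):
            q=proj(c,w2(P,np.c_[cx+14*np.cos(th),cy+14*np.sin(th),0*th+z]))
            cv2.polylines(w,[((q-[x0,y0]+.5)*s).astype(int)],True,col,1)
    cv2.imwrite(f'pics/{tag}c.png',w)
E
python3 -c "
from chk import *
run('w8',33,-35)"
```

```text
t 9.175 dp(m) [0.    0.001 0.028] ang [-0.003 -0.     0.002] F [-0.326  0.501 -0.549] tcp_console [  5.535 -34.933  56.45 ]
```

View pics/w8c.png

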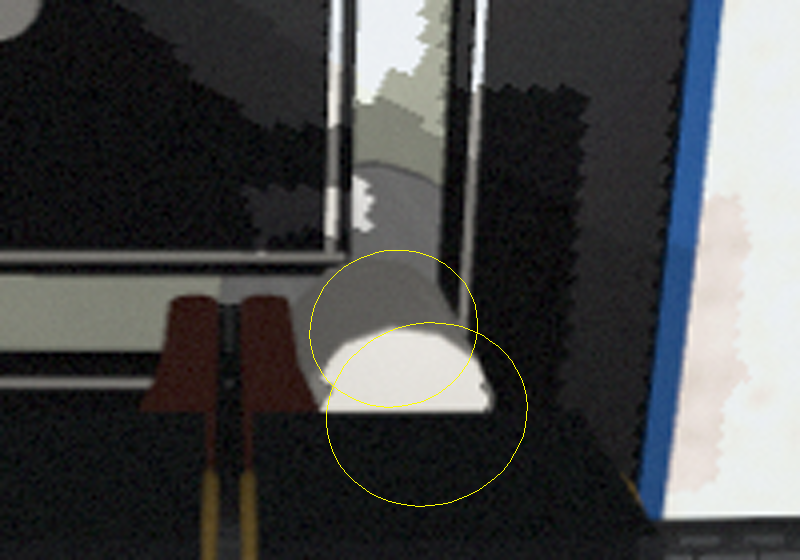

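By the overlay the cap is at x ≈ 29 (contact offset ≈ 23.5 mm). It needs about 6.5 mm more.

Request:
servo_tool(steps=[{"dp": [0, 0, 0.002], "angular": [0, 0, 0]}, {"dp": [0, 0, 0.004], "angular": [0, 0, 0]}, {"dp": [0, 0, 0.0055], "angular": [0, 0, 0]}, {"dp": [0, 0, 0.006], "angular": [0, 0, 0]}, {"dp": [0, 0, 0.006], "angular": [0, 0, 0]}])

```text
time: 9.85
eef_pos: [602.7, -97.0, 56.5]
tool_rot: [-1.388, 0.869, -0.874]
contact_force: [1.0, -0.3, 0.4]
width: 0.7
```

```bash
python3 -c "
from chk import *
run('w9',35,-35)"
```

```text
t 9.85 dp(m) [0.    0.001 0.023] ang [-0.003  0.     0.002] F [ 1.036 -0.284  0.408] tcp_console [ 11.585 -34.944  56.494]
```

View pics/w9c.png

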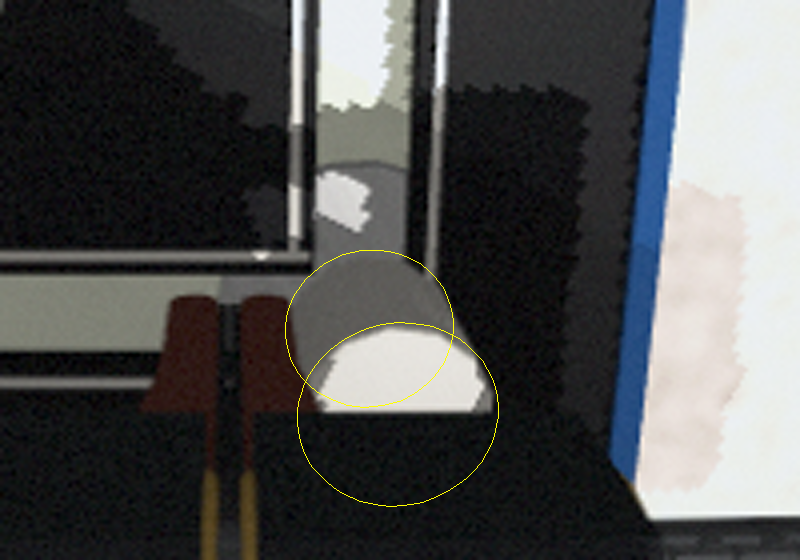

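The cap matches the x = 35 overlay, so it is at the corner with no wall load. I back off and go round to its -y side, staying above the rim.

Request:
servo_tool(steps=[{"dp": [0, 0, -0.008], "angular": [0, 0, 0]}, {"dp": [0, 0, -0.018], "angular": [0, 0, 0]}, {"dp": [0.01, 0, -0.02], "angular": [0, 0, 0]}, {"dp": [0.03, 0, -0.02], "angular": [0, 0, 0]}, {"dp": [0.047, 0, -0.02], "angular": [0, 0, 0]}, {"dp": [0.047, 0, -0.015], "angular": [0, 0, 0]}, {"dp": [0.047, 0, 0], "angular": [0, 0, 0]}, {"dp": [0.047, 0, 0.015], "angular": [0, 0, 0]}, {"dp": [0.047, 0, 0.023], "angular": [0, 0, 0]}, {"dp": [0.047, 0, 0.0235], "angular": [0, 0, 0]}, {"dp": [0.047, 0, 0.0235], "angular": [0, 0, 0]}])

```text
time: 11.28
eef_pos: [644.0, -128.9, 56.6]
tool_rot: [-1.388, 0.869, -0.874]
contact_force: [0.1, -0.2, -0.7]
width: 0.3
```

```bash
sed -i 's/x0,y0=200,140/x0,y0=200,90/' chk.py; python3 -c "
from chk import *
run('w10',35,-35)"
```

```text
t 11.275 dp(m) [-0.047  0.001  0.   ] ang [-0.002  0.     0.002] F [ 0.089 -0.213 -0.71 ] tcp_console [ 34.871 -81.599  56.552]
```

View pics/w10c.png

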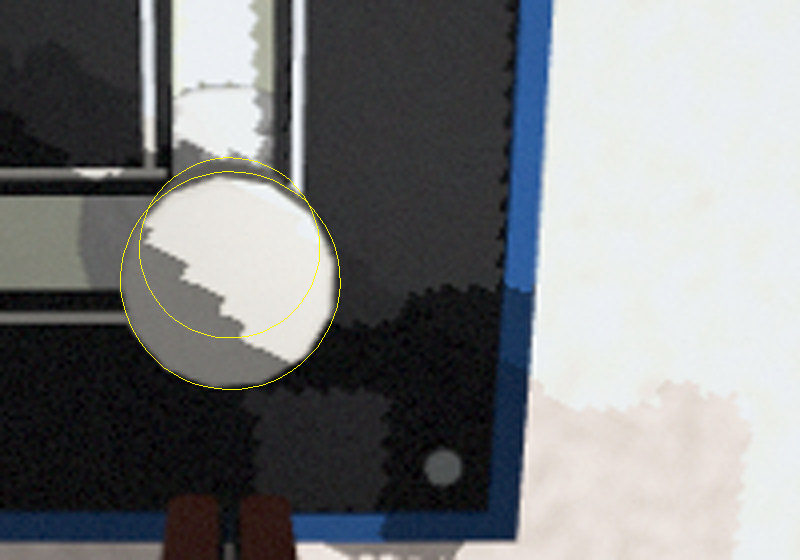

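The overlay matches the cap at (35,-35.5), and the finger is centred behind it. I push along +y (tool -x).

Request:
servo_tool(steps=[{"dp": [-0.005, 0, 0], "angular": [0, 0, 0]}, {"dp": [-0.01, 0, 0], "angular": [0, 0, 0]}, {"dp": [-0.014, 0, 0], "angular": [0, 0, 0]}, {"dp": [-0.017, 0, 0], "angular": [0, 0, 0]}, {"dp": [-0.02, 0, 0], "angular": [0, 0, 0]}, {"dp": [-0.023, 0, 0], "angular": [0, 0, 0]}, {"dp": [-0.026, 0, 0], "angular": [0, 0, 0]}, {"dp": [-0.029, 0, 0], "angular": [0, 0, 0]}, {"dp": [-0.032, 0, 0], "angular": [0, 0, 0]}, {"dp": [-0.035, 0, 0], "angular": [0, 0, 0]}])

```text
time: 12.58
eef_pos: [628.6, -97.4, 56.5]
tool_rot: [-1.388, 0.869, -0.874]
contact_force: [0.0, -0.5, 0.1]
width: 0.6
```

```bash
python3 -c "
from chk import *
run('w11',35,-23.5)"
```

```text
t 12.575 dp(m) [-0.023  0.001  0.   ] ang [-0.002 -0.     0.002] F [ 0.036 -0.473  0.071] tcp_console [ 34.705 -46.558  56.516]
```

View pics/w11c.png

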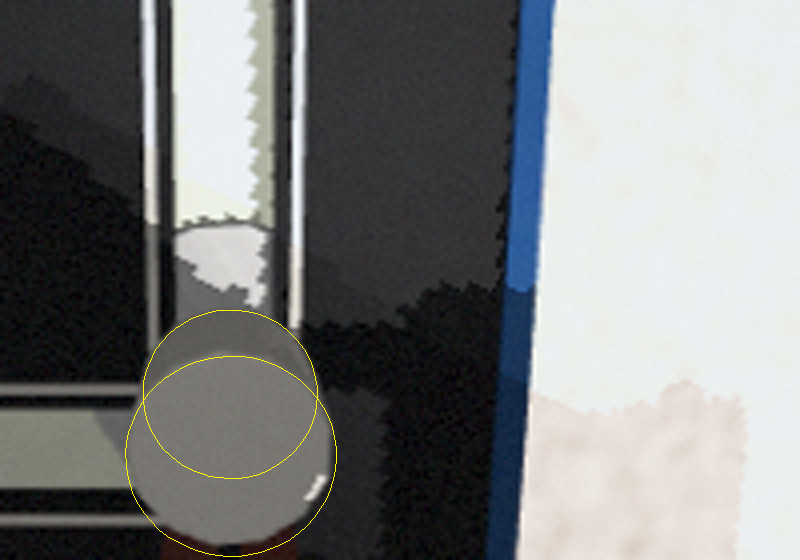

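The pin follows into the second leg, with cap y ≈ -23. I continue.

Request:
servo_tool(steps=[{"dp": [-0.004, 0, 0], "angular": [0, 0, 0]}, {"dp": [-0.008, 0, 0], "angular": [0, 0, 0]}, {"dp": [-0.012, 0, 0], "angular": [0, 0, 0]}, {"dp": [-0.016, 0, 0], "angular": [0, 0, 0]}, {"dp": [-0.02, 0, 0], "angular": [0, 0, 0]}, {"dp": [-0.024, 0, 0], "angular": [0, 0, 0]}, {"dp": [-0.028, 0, 0], "angular": [0, 0, 0]}, {"dp": [-0.032, 0, 0], "angular": [0, 0, 0]}, {"dp": [-0.036, 0, 0], "angular": [0, 0, 0]}, {"dp": [-0.04, 0, 0], "angular": [0, 0, 0]}, {"dp": [-0.043, 0, 0], "angular": [0, 0, 0]}, {"dp": [-0.045, 0, 0], "angular": [0, 0, 0]}])

```text
time: 14.12
eef_pos: [608.7, -56.4, 56.4]
tool_rot: [-1.388, 0.869, -0.873]
contact_force: [0.3, -0.3, 0.7]
width: 0.7
```

```bash
python3 -c "
from chk import *
run('w12',35,22.5)"
```

```text
t 14.125 dp(m) [-0.024  0.     0.   ] ang [-0.002  0.     0.002] F [ 0.258 -0.335  0.678] tcp_console [34.665 -0.966 56.408]
```

View pics/w12c.png

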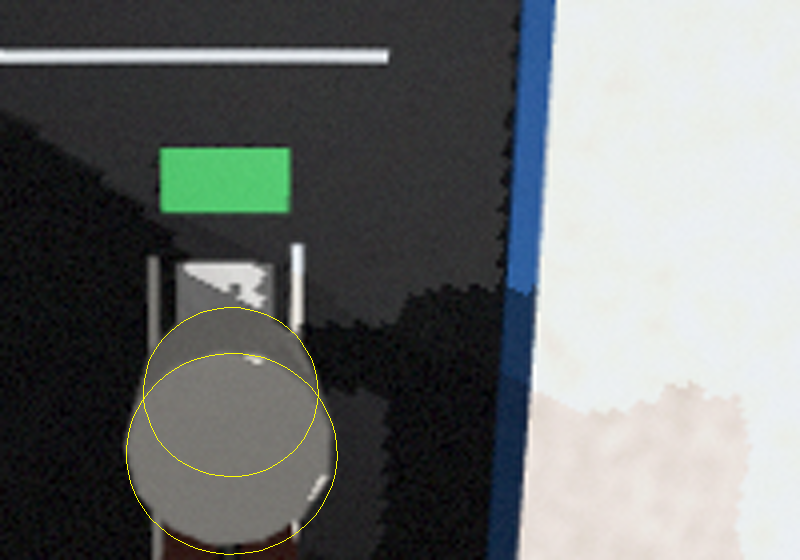

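Request:
servo_tool(steps=[{"dp": [-0.003, 0, 0], "angular": [0, 0, 0]}, {"dp": [-0.006, 0, 0], "angular": [0, 0, 0]}, {"dp": [-0.008, 0, 0], "angular": [0, 0, 0]}, {"dp": [-0.01, 0, 0], "angular": [0, 0, 0]}, {"dp": [-0.0105, 0, 0], "angular": [0, 0, 0]}, {"dp": [-0.011, 0, 0], "angular": [0, 0, 0]}, {"dp": [-0.011, 0, 0], "angular": [0, 0, 0]}])

```text
time: 15.05
eef_pos: [603.8, -46.3, 56.3]
tool_rot: [-1.388, 0.87, -0.873]
contact_force: [1.5, -0.4, 0.4]
width: 0.7
```

```bash
python3 -c "
from chk import *
run('w13',35,35)"
```

```text
t 15.05 dp(m) [-0.025  0.     0.   ] ang [-0.002  0.     0.001] F [ 1.474 -0.408  0.437] tcp_console [34.582 10.259 56.34 ]
```

View pics/w13c.png

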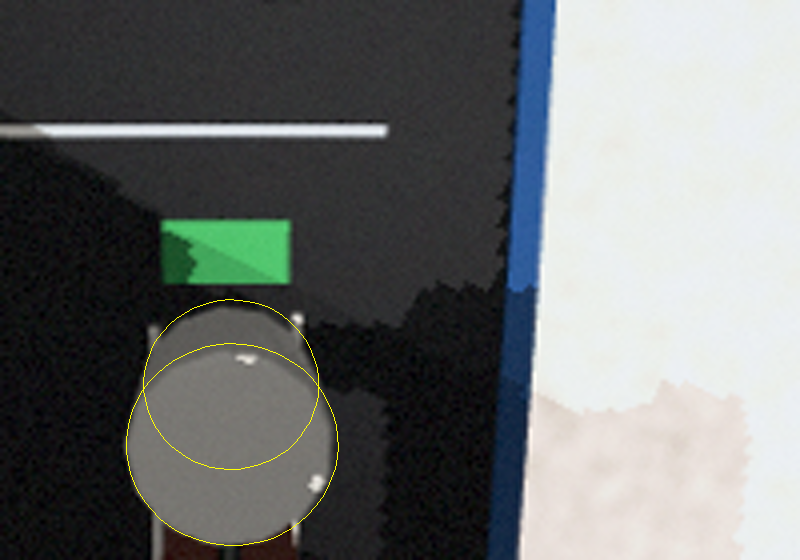

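The cap is at y ≈ 34.3. I creep the last millimetres, watching the force for the end stop.

Request:
servo_tool(steps=[{"dp": [-0.001, 0, 0], "angular": [0, 0, 0]}, {"dp": [-0.0015, 0, 0], "angular": [0, 0, 0]}, {"dp": [-0.0015, 0, 0], "angular": [0, 0, 0]}])

```text
time: 15.48
eef_pos: [603.1, -44.9, 56.3]
tool_rot: [-1.388, 0.87, -0.873]
contact_force: [0.2, 0.2, 1.0]
width: 0.6
```

Request:
servo_tool(steps=[{"dp": [-0.0005, 0, 0], "angular": [0, 0, 0]}, {"dp": [-0.001, 0, 0], "angular": [0, 0, 0]}])

```text
time: 15.72
eef_pos: [602.7, -44.1, 56.4]
tool_rot: [-1.388, 0.869, -0.873]
contact_force: [-0.2, -1.3, 0.5]
width: 0.2
```

```bash
python3 -c "
from chk import *
run('w14',35,37)"
```

```text
t 15.725 dp(m) [-0.024  0.     0.   ] ang [-0.002  0.     0.002] F [-0.155 -1.318  0.479] tcp_console [34.611 12.729 56.352]
```

View pics/w14c.png

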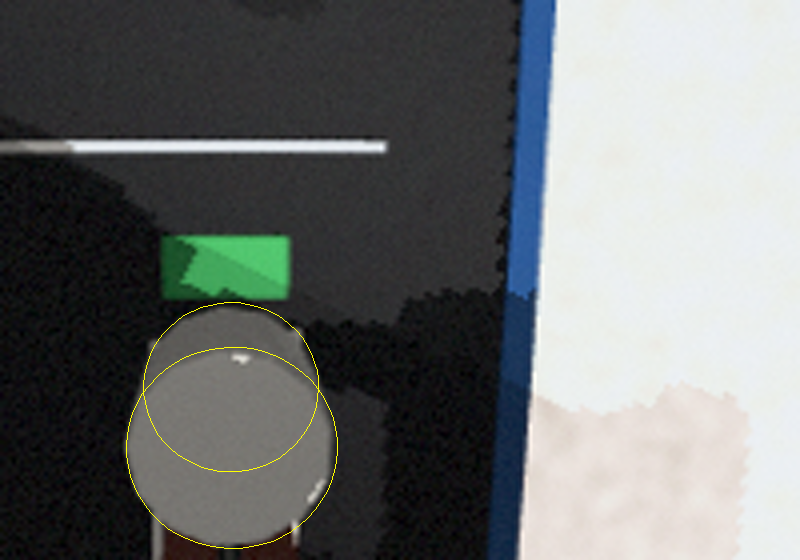

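The cap is at y ≈ 36.5, practically at the end, with about 1 N reaction. I back straight off, then rise.

Request:
servo_tool(steps=[{"dp": [0.004, 0, 0], "angular": [0, 0, 0]}, {"dp": [0.012, 0, 0], "angular": [0, 0, 0]}, {"dp": [0.025, 0, 0], "angular": [0, 0, 0]}, {"dp": [0.04, 0, 0], "angular": [0, 0, 0]}, {"dp": [0.05, -0.01, 0], "angular": [0, 0, 0]}, {"dp": [0.06, -0.04, 0], "angular": [0, 0, 0]}, {"dp": [0.07, -0.08, 0], "angular": [0, 0, 0]}, {"dp": [0.08, -0.12, 0], "angular": [0, 0, 0]}, {"dp": [0.08, -0.15, 0], "angular": [0, 0, 0]}, {"dp": [0.08, -0.15, 0], "angular": [0, 0, 0]}, {"dp": [0.08, -0.15, 0], "angular": [0, 0, 0]}])

```text
time: 17.15
eef_pos: [636.6, -116.1, 205.8]
tool_rot: [-1.389, 0.87, -0.873]
contact_force: [-1.4, 1.0, -0.2]
width: 0.6
```

```bash
sed -i 's/x0,y0=200,90/x0,y0=200,30/' chk.py; python3 -c "
from chk import *
run('w15',35,36.5)
for n in('scene','top'): snap(n,n+'15.png')
a=cv2.imread('pics/scene15.png')[130:300];cv2.imwrite('pics/s15c.png',cv2.resize(a,None,fx=1.5,fy=1.5))
"
```

```text
t 17.15 dp(m) [-0.103  0.15   0.001] ang [-0.001  0.     0.001] F [-1.409  0.965 -0.245] tcp_console [ 33.779 -66.871 205.826]
```

View pics/w15c.png

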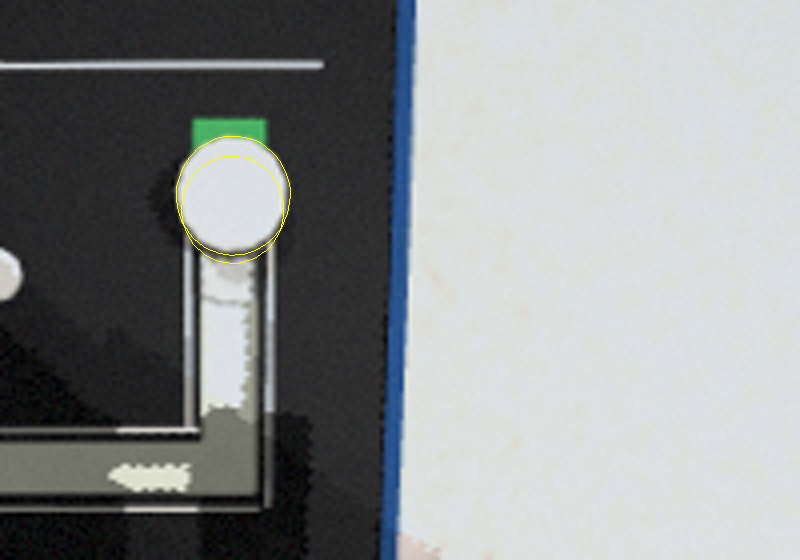

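View pics/s15c.png

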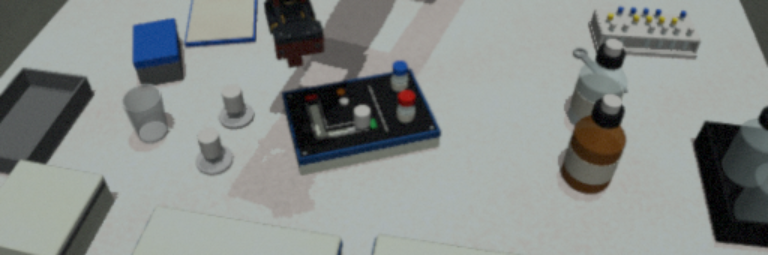

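View pics/top15.png

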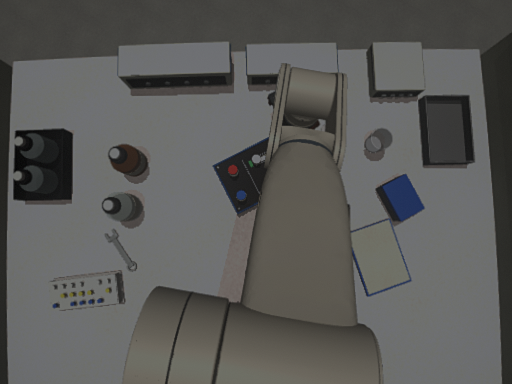

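The pin stands by the green mark, matching the overlay at about (35, 37). The bystanders stand where they did in the first pictures and the hand is clear. I hand in.

```bash
python3 -c "
from cell import ctrl
print(ctrl.job_done()); print(ctrl.get_obs()['time'])"
```

```text
the job is handed in; nothing more can be done
None
the job is handed in; nothing more can be done
```

The white-capped pin is at the green-mark end of its slot. I pushed it there with the closed fingertip, along the first leg to the corner and then from its other side along the second leg. I then backed the hand off, raised it clear and handed the job in at about 17 s of the 42 s.

- **Pin position:** the last wrist picture puts the cap at about console (35, 37) mm, within roughly 1 mm of the end.
- **Force:** the readings between moves stayed below about 2 N. The last push gave only about 1 N, hardly above the noise, so the picture is the main evidence that it reached the end stop.
- **Bystanders:** I compared them by eye with the first pictures and saw no movement; I did not measure them. The arm hides part of the bench in the last top picture, but the scene view shows that part.
- **Disagreements:** the first pose of the console, from the fixed cameras, differed by about 7 mm in x and in y between the two views. The wrist-camera fit settled it to within about 1 mm. One wrist view was wasted because the hand hid the pin.

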